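# Open the filter door of a bench dust-filter unit

## Robot

A 6-joint arm with a two-finger parallel gripper is mounted at the origin on the work surface. World frame = base frame: x ahead of the robot, y to its left, z up, the work surface at z = 0. Lengths are in m, angles in rad, forces in N, time in s.
With the tool pointing down it reaches from about 0.275 to 0.725 m from the base axis. Payload 5.6 kg.
Tool frame: the origin (TCP) lies midway between the tips of the shut fingers; the grasp point (between the pads) lies 19 mm behind it; z points along the fingers, y is the line along which they close (so a half turn about z gives the same grasp; the last joint's range is limited). The gripper opens to 85 mm and grips with 20 to 120 N. Pads are 22 mm wide; open, the fingers measure 114 mm over their backs; the gripper's body (76 mm by 85 mm) begins 54 mm behind the grasp point. The pads swing forward as they close: fully open they stand 13 mm farther back than shut.
Start: joints at [-0.869, 0.255, 0.108, 0, -1.424, -0.285], TCP at [0.223, -0.503, 0.231] pointing down, gripper open.
Joint ranges: [-2.95, 2.95], [-1.21, 1.97], [-1.09, 1.5], [-2.87, 1.71], [-2.94, -0.07], [-3.05, 3.05]. Speed limits (rad/s): [2.57, 2.57, 3.14, 3.14, 3.14, 3.14].

## Interface

Orientations are given as a unit quaternion [x, y, z, w].
In Python, from cell import bot gives the robot as it stands.
- The arm moves only by the tool drive_tool, never from a script. Its argument "increments" is a list of rows, each an object with "linear": the shift along the tool's x, y, z in cm, a list of three; "yaw": the turn about the tool's z in rad. In form: [{"linear": [dx, dy, dz], "yaw": yaw}, ...]. A call has 1 to 10 rows; each row is the pose to reach, as a shift and turn from the pose commanded when the call began, along the tool's axes at that moment; what a row does not reach only later rows make up. A row lasts 1/8 s, in which the tool goes at most 62.5 mm and 10.7 degrees, less where a joint would pass 70% of its speed; a pose out of reach is approached as far as the arm can. A call with a gripper value outside its range is refused whole. "jaw" is the finger opening in cm, from 0 to 8.54, set as the call begins (left out, the last holds). The fingers move at their own pace and stop on an object; "newtons" is the grip in N (left out, the last holds). Time passes only in rows, so rows that repeat a pose let the fingers close. It gives the time, the measured TCP pose, the force, the opening and the grip force at its end, in the units of the state.
- bot.read_state(): the state, without advancing time (a new reading comes with each control period).
- bot.get_image(name): name is "scene" or "top"; returns a dict with "frame" (384x512x3 uint8, blue, green, red), "K" (3x3 intrinsics, pixels), "xyz" and "attitude" of the camera in the world. Camera axes: x right, y up, looking along -z (the intrinsics and any distortion apply to the point x, -y, -z); pixel columns grow to the right and rows downward; lengths in m; the calibration is good to about 2 mm. A picture is of the moment at which its call begins. There is no depth.
- bot.finish_job(): hands the job in; it is judged then, once.
Trained networks look in the newest picture that a camera, given by its name, has taken for a name from the list of things; names that differ only in an ending like _2 or _b are one class to them, and where a whole thing is asked for, a point or a joint stands for the part that bears it (a point fixed in the world has none). Each returns a list of dicts, best first, with "conf" (0 to 1); they miss things now and then, are a little off and sometimes report something else, mostly with a low value. They report only what shows in the picture. A call takes as long as a camera call.
- bot.search_frame(camera, name): "rect" ([centre column, centre row, width, height] as shares, 0 to 1, of the picture: columns of its width, rows of its height, round what is visible of it).
The state is a dict: "time": time; "q": joint angles; "qvel": joint speeds; "effort": joint torques, N m; "tool_pos": TCP position; "orientation": TCP orientation; "force": force on the tool from outside, world axes, zero at the start; "torque": the same for the moment, N m; "gripper_width": opening from 0.0 (shut) to 1.0 (fully open); "grasp_force": force on a finger pad.
Only numpy, scipy, OpenCV 4.12 (cv2) and the standard library are available. Lean on these libraries where they do the work, as an engineer would, in place of code of your own. Each camera call takes 0.05 s, during which the arm holds its last target. There are 200 camera calls.

## Task

Open up the blue dust-filter unit so that its filter can be changed: turn both black wing fasteners on the sloping panel a quarter turn anticlockwise, fully to unlocked, then press the panel in at its ribbed pad, without forcing it, until the push catch lets go and it springs ajar, and swing it up until it stands fully open and stays there. Leave the fasteners unlocked, and do not knock about the other things on the bench or on the unit.

Things in the scene. Friction and masses are not known exactly. Their poses are not given: they have to be found in the camera images.
- unit: dust-filter unit: blue metal box 260 mm deep (x), 340 mm wide (y), 175 mm high, fixed. Origin: centre of its underside; +x to its rear, +y to its left, z up. The panel closing its front upper half slopes 30 deg, rising to the rear: its outward normal leans 30 deg from vertical towards -x. Hinge line along y at x = 40, z = 175 mm; front wall at x = -99 mm, 81 mm high; flat deck behind the hinge
- panel (a joint): hinge angle of the access panel, rad: aluminium plate 185 mm (down the slope) x 296 x 10 mm, hinged at its upper rear edge. 0 = shut; grows as its lower front edge swings up and back; stop at 1.75 (70 deg above level). Pressed in, it meets a hard stop at -0.05. Locked fasteners stop it both ways (2 mm of play). The counterbalanced stiff hinge stays where it is left; 1 to 3 N at the handle moves it
- panel_hinge (a point): point on the hinge line at mid-width, 5 mm below the panel's outer face; turns with the panel: x points up the slope from the free lower edge to the hinge, y to the left along the hinge line, z outward along the panel's normal
- push_pad: ribbed dark pad of soft rubber, 36 mm (down the slope) x 70 x 4 mm, on the panel's outer face at mid-width, 118 mm from the hinge and 48 mm above the handle; origin at the centre of its underside, axes as panel_hinge. It gives up to 3 mm when pressed (5 N per mm), before and while the panel itself moves in
- pad_top (a point): centre of the ribbed pad's outer face: press here along -z (z is outward). With both fasteners unlocked, about 10 to 16 N here drives the panel in to an angle of about -0.033, where the hidden catch lets go; the panel's hard stop follows 2 mm deeper. When the tool backs off, a spring plunger lifts the panel ajar, to an angle of about 0.2; the catch does not take hold again
- left_fastener (a joint): angle of the left wing fastener (unit's +y side), rad: 0 = fully locked (wing across the panel, yellow mark at the red dot), 1.571 = fully unlocked, at its stop (wing up and down the slope, mark at the green dot); grows anticlockwise seen from outside. Starts at 0 to 0.3, turns stiffly (0.15 N m), stays where left; its cam tongue clears the slot at about 1.25
- left_grip (a point): middle of the left fastener's wing, on its axis, 21 mm above the panel's face, 105 mm from the hinge, 100 mm left of mid-panel. The wing is a black bar 70 mm long (this point's y), 14 mm thick (x), 26 mm tall: from 8 to 34 mm above the panel's face, on a round foot 42 mm across. z points outward along the axis. The point turns with the wing
- right_fastener (a joint): angle of the right wing fastener (on the unit's -y side), as for the left one: also unlocks anticlockwise, 0 locked to 1.571 unlocked
- right_grip (a point): middle of the right fastener's wing, as left_grip, 100 mm right of the panel's middle
- stain_can: bystander: steel can, 80 mm across, 100 mm high, beside the unit's left front; origin at the centre of its underside
- glue_jar: bystander: white jar with yellow lid, 72 mm across, 90 mm high, left of the unit; origin under its centre
- sanding_block: bystander: cork and wood block 120 x 66 x 38 mm, right front of the unit; origin under its centre
- brush: bystander: flat paint brush 185 mm long lying right of the unit; origin on the bench under its ferrule
- wood_tile: bystander: dark wood square 60 x 60 x 10 mm lying in front of the unit; origin under its centre
- wax_tin: bystander: brass-coloured round tin, 80 mm across, 34 mm high, on the unit's rear deck, left; origin under its centre
- sanding_sponge: bystander: orange block 68 x 98 x 26 mm on the unit's rear deck, right; origin under its centre
- panel_handle (a point): middle of the panel's bow handle: black round bar 10 mm thick, 110 mm long along the hinge direction, centre line 35 mm above the panel's outer face, 166 mm from the hinge (19 mm from the panel's lower edge), with a leg at each end; axes as panel_hinge. To swing the panel up, lead this round the hinge: at full opening it is about 340 mm above the bench. A pinched bar can turn between the fingers

How it is judged:
On the way, in this order (a step that is already met when the one before it is completed fails the run):
1. both wing fasteners turned to unlocked (each past 1.35 of 1.57 rad) with the panel still shut (value of joint each of left_fastener, right_fastener above 1.35 rad and value of joint panel below 0.04 rad), for 0.1 s.
2. panel pressed in at its pad, to the point where its catch lets go (value of joint panel below -0.025 rad and contact force between push_pad and anything else above 2 N).
3. panel sprung ajar by its plunger (value of joint panel above 0.08 rad).
At the end, for the whole second after the job is handed in: Both fasteners unlocked (each past 1.35 rad of its 1.57), the panel swung up past 1.5 rad (of 1.75) and standing there at rest, the seven bystanders within 30 mm of where they stood (value of joint each of left_fastener, right_fastener above 1.35 rad and value of joint panel above 1.5 rad and velocity of joint panel between -0.05 and 0.05 rad/s and distance of each of stain_can, glue_jar, sanding_block, brush, wood_tile, wax_tin, sanding_sponge from where it was at the start of the episode below 0.03 m); the robot touches nothing.
It fails at once if one of the other things on the bench or the unit was pushed more than 30 mm or tipped over (distance of any of stain_can, glue_jar, sanding_block, brush, wood_tile, wax_tin, sanding_sponge from where it was at the start of the episode above 0.03 m or angle between any of stain_can, glue_jar, sanding_block, brush, wood_tile, wax_tin, sanding_sponge's own z axis and vertical above 0.5 rad).
It fails at once if the panel was forced: more than 50 N on the push pad (contact force between push_pad and anything else above 50 N).
It also fails if it takes over 70 s, if anything falls off the work surface, if the arm or the gripper's body presses on something with over 40 N, if the wrist force passes 120 N, or if a joint passes its speed limit or range.

## Working session

There is one attempt and no reset: what is moved stays moved. The work goes in short steps, Python scripts to look and compute and a tool call to move; the robot and the scene stay as the last step left them, time stands still between calls to the robot, and variables do not carry over. Pictures are saved under pics/ and viewed, at most 10 in all, crops included, and the job is handed in when it is done.

Besides the shell and the picture viewer there is one more tool, called after "Call:" by a JSON object that holds its "fn" and its "kwargs", one argument or row to a line. drive_tool: Moves the arm, as the interface text tells. Its arguments: {"type":"object","properties":{"increments":{"type":"array"},"jaw":{"type":"number"},"newtons":{"type":"number"}},"required":["increments"]}

```bash
mkdir -p pics; ls; python3 - <<'E'
from cell import bot
import cv2,numpy as np
s=bot.read_state();print(s)
for c in("scene","top"):
    i=bot.get_image(c);cv2.imwrite(f"pics/{c}0.png",i["frame"]);print(c,i["K"],i["xyz"],i["attitude"],[k for k in i])
    for n in["unit","push_pad","left_fastener","left_grip","panel_handle","wood_tile","stain_can","wax_tin","sanding_sponge","sanding_block","brush","glue_jar"]:
        print(n,[(np.round(np.array(d["rect"])*[512,384,512,384],1).tolist(),round(d["conf"],2)) for d in bot.search_frame(c,n)][:3])
E
```

```text
pics
{'time': 0.0, 'q': array([-8.69408760e-01,  2.55738430e-01,  1.06983615e-01, -4.73273520e-04,
       -1.42392520e+00, -2.84590311e-01]), 'qvel': array([ 3.51845483e-04,  1.35381554e-03,  7.55959529e-05,  1.45791309e-03,
       -6.51764822e-04, -3.53826673e-04]), 'effort': array([-1.55475824e-03, -3.86625624e+01,  2.37941086e+01,  5.36527902e+00,
       -6.10082498e-03, -6.58108959e-06]), 'tool_pos': array([ 0.2224939 , -0.50242524,  0.23039228]), 'orientation': array([-2.06859247e-01,  9.78370232e-01,  9.40462710e-04, -2.39553470e-04]), 'force': array([-1.00890191,  0.32054578,  0.2389106 ]), 'torque': array([ 0.03103958, -0.06065401,  0.01033011]), 'grasp_force': 0.0, 'gripper_width': 0.9986391235620731}
scene [[465.12527831   0.         258.25199972]
 [  0.         465.12527831 182.26943379]
 [  0.           0.           1.        ]] [0.91687997 0.48967485 1.11505637] [0.07953542 0.25494329 0.91663853 0.29740854] ['frame', 'K', 'xyz', 'attitude']
unit [([232.3, 225.1, 167.3, 159.4], 0.69), ([183.5, 142.7, 47.2, 14.1], 0.26)]
push_pad []
left_fastener [([287.0, 213.2, 19.7, 28.
[... 810 characters left out ...]
'K', 'xyz', 'attitude']
unit [([256.3, 153.1, 125.8, 116.2], 0.85)]
push_pad [([251.4, 186.9, 23.7, 14.1], 0.87)]
left_fastener [([215.6, 180.2, 28.1, 9.3], 0.55), ([252.5, 184.9, 25.2, 15.2], 0.31)]
left_grip [([216.5, 180.6, 25.9, 14.8], 0.52)]
panel_handle [([253.1, 178.8, 111.0, 64.6], 0.65)]
wood_tile [([268.5, 229.9, 19.5, 21.9], 0.56)]
stain_can [([165.6, 208.7, 26.4, 30.5], 0.79)]
wax_tin [([217.9, 118.2, 30.8, 32.2], 0.69), ([253.2, 184.9, 22.5, 13.9], 0.68), ([252.7, 177.0, 109.8, 66.4], 0.37)]
sanding_sponge [([285.1, 127.6, 39.2, 32.0], 0.94)]
sanding_block [([343.4, 229.9, 45.0, 40.1], 0.56)]
brush [([344.3, 169.5, 56.4, 42.2], 0.81)]
glue_jar [([173.0, 155.0, 27.2, 28.8], 0.9)]
```

```bash
python3 - <<'E'
import cv2
a=cv2.imread("pics/top0.png")[80:260,140:380];cv2.imwrite("pics/t1.png",cv2.resize(a,(800,600),interpolation=cv2.INTER_CUBIC))
a=cv2.imread("pics/scene0.png")[120:330,130:410];cv2.imwrite("pics/s1.png",cv2.resize(a,(800,600),interpolation=cv2.INTER_CUBIC))
E
```

```text
(no output)
```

View pics/t1.png

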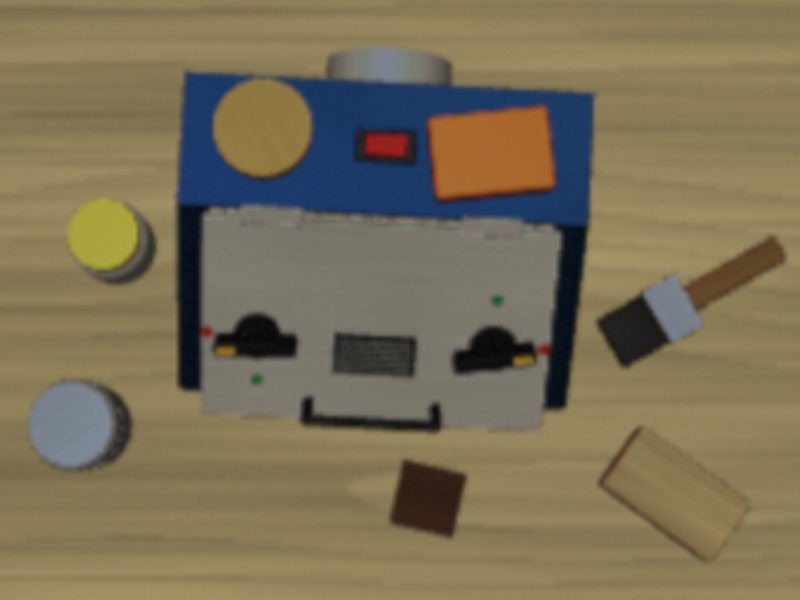

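View pics/s1.png

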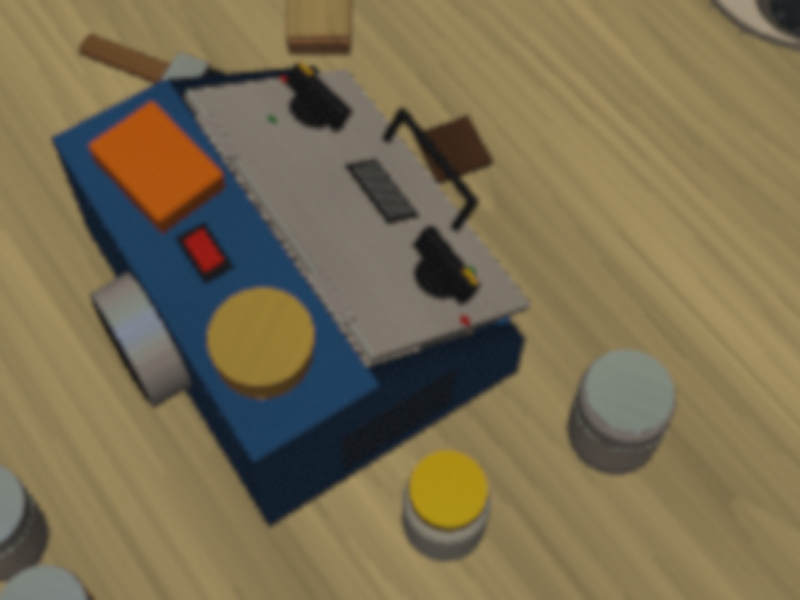

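The top view shows the panel's slope facing the robot. The left wing (crop 215–297, 347) is nearly locked, and the right wing (455,365)–(535,352) is slightly turned. The handle bar centre is at (370,424), the pad at (374,355) and the deck corners at (187,72) and (594,95). The scene view agrees. Next I fit the unit pose from both cameras.

```bash
cat > h.py <<'E'
import numpy as np
from scipy.spatial.transform import Rotation as R
from scipy.optimize import least_squares
import os
CAM={"scene":(465.125,258.252,182.269,[0.91687997,0.48967485,1.11505637],[0.07953542,0.25494329,0.91663853,0.29740854]),
"top":(464.086,244.737,178.1195,[0.48827257,0.03112047,1.43213972],[0.0292079,-0.02648772,-0.7055383,0.70757403])}
def proj(c,p):
    f,cx,cy,t,q=CAM[c]; v=R.from_quat(q).inv().apply(np.atleast_2d(p)-t); v=v*[1,-1,-1]
    return np.c_[cx+f*v[:,0]/v[:,2],cy+f*v[:,1]/v[:,2]]
def pan(d,y,h,a=0):  # unit coords, m: d from hinge, h above outer face, panel angle a
    e=np.pi/6-a; n=h+.005
    return np.array([.04-d*np.cos(e)-n*np.sin(e),y,.175-d*np.sin(e)+n*np.cos(e)])
def U(P,p): return R.from_euler('z',P[2]).apply(p)+[P[0],P[1],0]
P0=np.load("P.npy") if os.path.exists("P.npy") else None
def go(p,ang):  # world target TCP, world angle (deg) of tool y
    from cell import bot
    s=bot.read_state(); r=R.from_quat(s["orientation"]); y=r.apply([0,1,0]); cur=np.degrees(np.arctan2(y[1],y[0]))
    print("lin cm",np.round(r.inv().apply(np.array(p)-s["tool_pos"])*100,2),"yaw",np.round(np.radians(-((ang-cur+180)%360-180)),3),"| tcp",np.round(s["tool_pos"],4),"yang",round(cur,1),"q6",round(s["q"][5],2),"F",np.round(s["force"],1),"w",round(s["gripper_width"]*85.4,1),"t",s["time"])
E
python3 - <<'E'
from h import *
A=np.array
top=[((187,72),(.13,.17,.175)),((594,95),(.13,-.17,.175)),((180,204),(.04,.17,.175)),((587,222),(.04,-.17,.175)),((374,355),pan(.118,0,.004)),((304,415),pan(.166,.055,.035)),((438,424),pan(.166,-.055,.035)),((202,412),pan(.185,.148,0)),((541,429),pan(.185,-.148,0))]
sc=[((55,140),(.13,-.17,.175)),((260,460),(.13,.17,.175)),((378,383),(.04,.17,.175)),((381,190),pan(.118,0,.004)),((403,112),pan(.166,-.055,.035)),((474,203),pan(.166,.055,.035))]
pt=A([(140+.3*u,80+.3*v) for (u,v),_ in top]);ps=A([(130+.35*u,120+.35*v) for (u,v),_ in sc])
mt=A([m for _,m in top]);ms=A([m for _,m in sc])
f=lambda P:np.r_[(proj("top",U(P,mt))-pt).ravel(),(proj("scene",U(P,ms))-ps).ravel()]
r=least_squares(f,[.5,0,0],loss='soft_l1');print(r.x,np.round(f(r.x).reshape(-1,2),1).tolist());P=r.x;np.save("P.npy",P)
for n,y,ends in(("L",.1,((215,347),(297,347))),("R",-.1,((455,365),(535,352)))):
    # wing top ends -> angle
    e=A([(140+.3*u,80+.3*v) for u,v in ends])
    def g(a):
        c=np.cos(a[0])*.031;s=np.sin(a[0])*.031
        q=proj("top",U(P,A([pan(.105+s,y+c,.03),pan(.105-s,y-c,.03)])));return ((q-e)[0]-(q-e)[1])
    a=least_squares(g,[.1]).x[0]
    print(n,"angle",a,"grip",U(P,pan(.105,y,.021)))
print("pad",U(P,pan(.118,0,.004)),"handle",U(P,pan(.166,0,.035)),U(P,pan(.166,0,.035,.2)),U(P,pan(.166,0,.035,1.7)))
E
```

```text
[ 0.64036183  0.01239999 -0.0526982 ] [[-1.8, 6.9], [-0.3, 6.7], [-1.8, -0.3], [0.4, 1.1], [-0.3, -2.1], [0.1, -1.0], [-1.0, -1.5], [-0.9, -1.9], [-0.5, -1.3], [5.2, -6.5], [5.4, -5.4], [-0.1, -0.2], [-2.5, -0.7], [-3.2, -0.0], [-3.3, -0.6]]
L angle 0.05697846484151492 grip [0.5817853  0.11562875 0.14501666]
R angle 0.24153724691759013 grip [ 0.57125054 -0.08409361  0.14501666]
pad [0.57376342 0.01591286 0.12379423] handle [0.51677342 0.01891892 0.12664102] [0.51043908 0.01925303 0.16013911] [0.65348729 0.01170767 0.34362603]
```

```bash
python3 - <<'E'
from h import *
A=np.array
for rx in(.161,.151):
    top=[((187,72),(rx,.17,.175)),((594,95),(rx,-.17,.175)),((180,204),(.04,.17,.175)),((587,222),(.04,-.17,.175)),((374,355),pan(.118,0,.004)),((304,415),pan(.166,.055,.035)),((438,424),pan(.166,-.055,.035)),((202,412),pan(.185,.148,0)),((541,429),pan(.185,-.148,0))]
    sc=[((55,140),(rx,-.17,.175)),((260,460),(rx,.17,.175)),((378,383),(.04,.17,.175)),((381,190),pan(.118,0,.004)),((403,112),pan(.166,-.055,.035)),((474,203),pan(.166,.055,.035))]
    pt=A([(139.65+.3*u,79.65+.3*v) for (u,v),_ in top]);ps=A([(129.7+.35*u,119.7+.35*v) for (u,v),_ in sc])
    mt=A([m for _,m in top]);ms=A([m for _,m in sc])
    f=lambda P:np.r_[(proj("top",U(P,mt))-pt).ravel(),(proj("scene",U(P,ms))-ps).ravel()]
    r=least_squares(f,[.5,0,0]);print(r.x,r.cost,np.round(f(r.x).reshape(-1,2),1).tolist());P=r.x
    if rx==.161: np.save("P.npy",P)
P=np.load("P.npy")
for n,y,ends in(("L",.1,((215,347),(297,347))),("R",-.1,((455,365),(535,352)))):
    e=A([(139.65+.3*u,79.65+.3*v) for u,v in ends])
    def g(a):
        c=np.cos(a[0])*.031;s=np.sin(a[0])*.031
        q=proj("top",U(P,A([pan(.105+s,y+c,.03),pan(.105-s,y-c,.03)])));return ((q-e)[0]-(q-e)[1])
    a=least_squares(g,[.1]).x[0]
    G=U(P,pan(.105,y,.021));an=np.degrees(P[2]+np.arctan(np.tan(a)*np.cos(np.pi/6)))
    print(n,"angle",a,"grip",G,"tool y ang",an)
    go(G+[-.003,0,.10],an)
print("pad",U(P,pan(.118,0,.004)),"handle",U(P,pan(.166,0,.035)),U(P,pan(.166,0,.035,.2)),U(P,pan(.166,0,.035,1.7)))
E
```

```text
[ 0.63473385  0.01388179 -0.05050865] 42.62920992457629 [[-1.4, -1.6], [-0.1, -2.1], [-2.0, 2.2], [0.2, 3.4], [-0.4, 0.3], [0.0, 1.4], [-1.1, 0.8], [-1.0, 0.5], [-0.5, 0.9], [-3.8, -0.9], [-4.2, 1.7], [2.9, -0.9], [-0.1, -1.2], [-0.9, -0.5], [-0.9, -1.2]]
[ 0.63778548  0.01378993 -0.05050167] 18.530779746097625 [[-1.6, 0.8], [-0.2, 0.3], [-2.0, 1.1], [0.2, 2.2], [-0.4, -0.8], [0.0, 0.3], [-1.0, -0.3], [-0.9, -0.6], [-0.5, -0.2], [-1.2, -2.2], [-1.3, -0.0], [1.7, -0.2], [-1.1, -0.6], [-1.9, 0.1], [-1.9, -0.5]]
L angle 0.05470850120041455 grip [0.57593144 0.11698204 0.14501666] tool y ang -0.1786417546624218
lin cm [-57.12  42.5   -1.37] yaw 1.991 | tcp [ 0.2227 -0.5029  0.2313] yang 113.9 q6 -0.28 F [-0.3  0.3  0.1] w 85.1 t 1.3
R angle 0.23954062673516624 grip [ 0.565834   -0.0827629   0.14501666] tool y ang 9.048643846987348
lin cm [-48.11  24.65  -1.37] yaw 1.83 | tcp [ 0.2227 -0.5029  0.2313] yang 113.9 q6 -0.28 F [-0.3  0.3  0.1] w 85.1 t 1.3
pad [0.56812791 0.01724883 0.12379423] handle [0.51113147 0.02013009 0.12664102] [0.50479641 0.02045034 0.16013911] [0.64786079 0.0132182  0.34362603]
```

```bash
python3 - <<'E'
from h import *
A=np.array
w=pan
top=[((374,355),pan(.118,0,.004)),((304,418),pan(.166,.055,.035)),((438,426),pan(.166,-.055,.035)),((202,412),pan(.185,.148,0)),((541,429),pan(.185,-.148,0)),((256,346),pan(.105,.1,.034)),((495,358),pan(.105,-.1,.034))]
sc=[((381,190),pan(.118,0,.004)),((403,112),pan(.166,-.055,.035)),((474,203),pan(.166,.055,.035)),((528,303),pan(.185,.148,0)),((448,264),pan(.105,.1,.03)),((319,97),pan(.105,-.1,.03))]
pt=A([(139.65+.3*u,79.65+.3*v) for (u,v),_ in top]);ps=A([(129.7+.35*u,119.7+.35*v) for (u,v),_ in sc])
mt=A([m for _,m in top]);ms=A([m for _,m in sc])
f=lambda P:np.r_[(proj("top",U(P,mt))-pt).ravel(),(proj("scene",U(P,ms))-ps).ravel()]
r=least_squares(f,[.5,0,0],loss='soft_l1');P=r.x;print(P,r.cost,np.round(f(P).reshape(-1,2),1).tolist());np.save("P.npy",P)
for y in(.1,-.1):print(U(P,pan(.105,y,.021)))
go(U(P,pan(.105,.1,.021))+[-.003,0,.1],0)
E
```

```text
[ 0.63682906  0.01420483 -0.04907791] 9.24504390849745 [[-0.5, -0.5], [-0.0, -0.2], [-1.1, -0.6], [-1.0, -0.1], [-0.6, 0.1], [-1.3, 1.0], [-0.4, 1.1], [-0.7, -0.7], [-1.6, -0.0], [-1.5, -0.7], [0.3, 0.3], [0.1, -2.4], [-0.2, -3.0]]
[0.57787919 0.11722085 0.14501666]
[ 0.56806755 -0.08253834  0.14501666]
lin cm [-57.31  42.45  -1.37] yaw 1.988 | tcp [ 0.2227 -0.5029  0.2313] yang 113.9 q6 -0.28 F [-0.3  0.3  0.1] w 85.1 t 1.3
```

Call:
{"fn": "drive_tool", "kwargs": {
  "increments": [
    {"linear": [-5,2.5,-1],"yaw": 0.18},
    {"linear": [-10,5,-2],"yaw": 0.37},
    {"linear": [-15,7.5,-2],"yaw": 0.55},
    {"linear": [-20,10,-2],"yaw": 0.73},
    {"linear": [-25,12.5,-2],"yaw": 0.92},
    {"linear": [-30,15,-2],"yaw": 1.1},
    {"linear": [-35,17.5,-2],"yaw": 1.28},
    {"linear": [-40,20,-2],"yaw": 1.46},
    {"linear": [-44.5,22.5,-2],"yaw": 1.65},
    {"linear": [-48.3,24.6,-1.4],"yaw": 1.83}
  ],
  "jaw": 3.4,
  "newtons": 50
}}

```text
time: 2.55
tool_pos: [0.5661, -0.0804, 0.2455]
orientation: [0.609, 0.793, 0.0, 0.0]
force: [0.4, 0.2, -0.5]
gripper_width: 0.4
grasp_force: 0.0
```

Call:
{"fn": "drive_tool", "kwargs": {
  "increments": [
    {"linear": [0,0,0],"yaw": 0},
    {"linear": [0,0,0],"yaw": 0}
  ]
}}

```text
time: 2.8
tool_pos: [0.5646, -0.0826, 0.2453]
orientation: [0.607, 0.795, -0.0, 0.0]
force: [0.0, -0.8, 0.3]
gripper_width: 0.396
grasp_force: 0.0
```

```bash
python3 - <<'E'
from h import *
from cell import bot
import cv2
G=U(P0,pan(.105,-.1,.021))
go(G+[-.003,0,.04],9)
i=bot.get_image("scene")["frame"]
q=[tuple(np.round(proj("scene",p)[0]).astype(int)) for p in(G,bot.read_state()["tool_pos"])]
print(q)
i=i[100:280,170:410];cv2.imwrite("pics/a.png",cv2.resize(i,(800,600),interpolation=cv2.INTER_CUBIC))
E
```

```text
lin cm [-0.01  0.04  6.03] yaw 0.11 | tcp [ 0.5646 -0.0826  0.2453] yang 15.3 q6 -3.0 F [ 0.  -0.8  0.3] w 33.8 t 2.8
[(np.int64(240), np.int64(153)), (np.int64(239), np.int64(128))]
```

View pics/a.png

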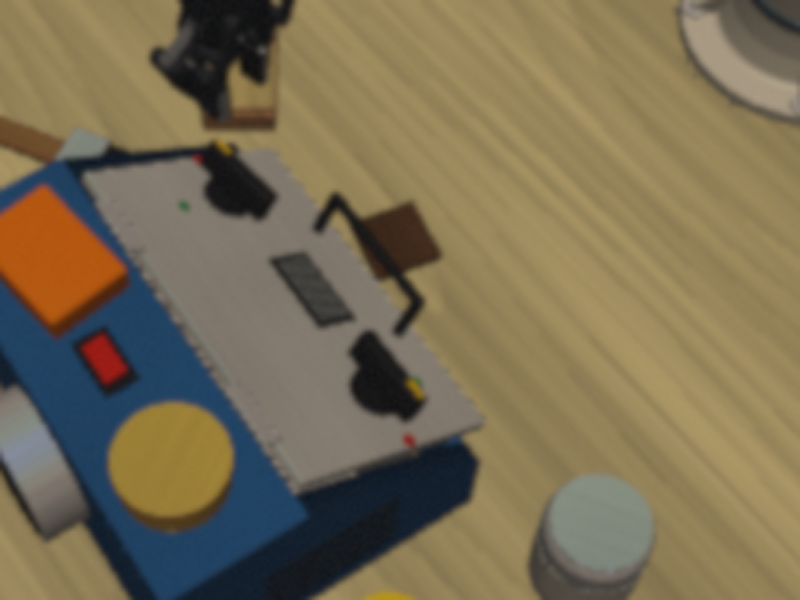

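The picture shows the gripper hanging above the right wing (image about 239,128), with the wing centre at crop (240,182), close to the fitted (233,177). Joint 6 is almost at its limit, so I turn the tool half a turn the other way.

Call:
{"fn": "drive_tool", "kwargs": {
  "increments": [
    {"linear": [0,0,0],"yaw": -0.18},
    {"linear": [0,0,0],"yaw": -0.36},
    {"linear": [0,0,0],"yaw": -0.54},
    {"linear": [0,0,0],"yaw": -0.72},
    {"linear": [0,0,0],"yaw": -0.9},
    {"linear": [0,0,0],"yaw": -1.08},
    {"linear": [0,0,0],"yaw": -1.26},
    {"linear": [0,0,0],"yaw": -1.44},
    {"linear": [0,0,0],"yaw": -1.62},
    {"linear": [0,0,0],"yaw": -1.8}
  ]
}}

```text
time: 4.1
tool_pos: [0.5642, -0.0837, 0.246]
orientation: [-0.247, 0.969, -0.0, 0.0]
force: [-0.5, 0.2, -0.1]
gripper_width: 0.397
grasp_force: 0.0
```

Call:
{"fn": "drive_tool", "kwargs": {
  "increments": [
    {"linear": [0,0,0],"yaw": -0.18},
    {"linear": [0,0,0],"yaw": -0.36},
    {"linear": [0,0,0],"yaw": -0.54},
    {"linear": [0,0,0],"yaw": -0.72},
    {"linear": [0,0,0],"yaw": -0.9},
    {"linear": [0,0,0],"yaw": -1.08},
    {"linear": [0,0,0],"yaw": -1.2},
    {"linear": [0,0,0],"yaw": -1.2}
  ]
}}

```text
time: 5.1
tool_pos: [0.5643, -0.0835, 0.2459]
orientation: [0.749, -0.663, 0.0, -0.0]
force: [-0.6, -0.3, 0.7]
gripper_width: 0.396
grasp_force: 0.0
```

```bash
python3 - <<'E'
from h import *
G=U(P0,pan(.105,-.1,.021))
go(G+[-.003,0,.0],189)
E
```

```text
lin cm [-0.08 -0.07 10.09] yaw -0.035 | tcp [ 0.5643 -0.0835  0.2459] yang -173.0 q6 -0.01 F [-0.6 -0.3  0.7] w 33.9 t 5.1
```

Call:
{"fn": "drive_tool", "kwargs": {
  "increments": [
    {"linear": [-0.1,-0.1,4],"yaw": -0.04},
    {"linear": [-0.1,-0.1,7],"yaw": -0.04},
    {"linear": [-0.1,-0.1,8.5],"yaw": -0.04},
    {"linear": [-0.1,-0.1,9.5],"yaw": -0.04},
    {"linear": [-0.1,-0.1,10.1],"yaw": -0.04},
    {"linear": [-0.1,-0.1,10.1],"yaw": -0.04}
  ]
}}

```text
time: 5.85
tool_pos: [0.5658, -0.0814, 0.1446]
orientation: [0.763, -0.647, 0.0, -0.0]
force: [-0.4, 0.5, 1.2]
gripper_width: 0.399
grasp_force: 0.0
```

Call:
{"fn": "drive_tool", "kwargs": {
  "increments": [
    {"linear": [0,0,0.2],"yaw": 0},
    {"linear": [0,0,0.3],"yaw": 0},
    {"linear": [0,0,0.3],"yaw": 0}
  ]
}}

```text
time: 6.22
tool_pos: [0.5657, -0.0813, 0.1414]
orientation: [0.763, -0.647, 0.0, -0.0]
force: [-0.5, -0.1, -0.9]
gripper_width: 0.398
grasp_force: 0.0
```

Call:
{"fn": "drive_tool", "kwargs": {
  "increments": [
    {"linear": [0,0,0],"yaw": 0},
    {"linear": [0,0,0],"yaw": 0},
    {"linear": [0,0,0],"yaw": 0},
    {"linear": [0,0,0],"yaw": 0}
  ],
  "jaw": 0,
  "newtons": 40
}}

```text
time: 6.72
tool_pos: [0.564, -0.0817, 0.1414]
orientation: [0.762, -0.647, -0.001, 0.001]
force: [-6.1, 0.6, 3.4]
gripper_width: 0.208
grasp_force: 35.9
```

Call:
{"fn": "drive_tool", "kwargs": {
  "increments": [
    {"linear": [0,0,0],"yaw": -0.16},
    {"linear": [0,0,0],"yaw": -0.32},
    {"linear": [0,0,0],"yaw": -0.48},
    {"linear": [0,0,0],"yaw": -0.64},
    {"linear": [0,0,0],"yaw": -0.8}
  ]
}}

```text
time: 7.35
tool_pos: [0.5617, -0.0826, 0.1415]
orientation: [0.955, -0.297, -0.003, 0.002]
force: [-12.9, -2.3, 7.5]
gripper_width: 0.166
grasp_force: 39.0
```

Call:
{"fn": "drive_tool", "kwargs": {
  "increments": [
    {"linear": [0,0,0],"yaw": -0.16},
    {"linear": [0,0,0],"yaw": -0.32},
    {"linear": [0,0,0],"yaw": -0.46},
    {"linear": [0,0,0],"yaw": -0.56},
    {"linear": [0,0,0],"yaw": -0.6},
    {"linear": [0,0,0],"yaw": -0.6}
  ]
}}

```text
time: 8.1
tool_pos: [0.5617, -0.0842, 0.1414]
orientation: [1.0, -0.004, -0.004, 0.002]
force: [-11.6, -7.2, 6.2]
gripper_width: 0.15
grasp_force: 42.1
```

```bash
python3 - <<'E'
from h import *
from cell import bot
go(U(P0,pan(.105,-.1,.021)),267.2);s=bot.read_state();print(s["torque"],s["grasp_force"])
E
```

```text
lin cm [ 0.64 -0.17 -0.37] yaw 0.04 | tcp [ 0.5617 -0.0842  0.1414] yang -90.5 q6 1.43 F [-11.6  -7.2   6.2] w 12.8 t 8.1
[-2.55043219  3.76286904 -0.71041005] 42.148916470468976
```

Call:
{"fn": "drive_tool", "kwargs": {
  "increments": [
    {"linear": [0,0,0],"yaw": 0},
    {"linear": [0,0,0],"yaw": 0},
    {"linear": [0,0,0],"yaw": 0},
    {"linear": [0,0,-3],"yaw": 0},
    {"linear": [0,0,-7],"yaw": 0},
    {"linear": [0,0,-10],"yaw": 0},
    {"linear": [0,0,-10],"yaw": 0}
  ],
  "jaw": 3.4
}}

```text
time: 8.98
tool_pos: [0.5672, -0.0812, 0.2442]
orientation: [1.0, -0.003, 0.003, -0.0]
force: [-0.9, 0.9, -0.2]
gripper_width: 0.4
grasp_force: 0.0
```

```bash
python3 - <<'E'
from h import *
from cell import bot
import cv2
i=bot.get_image("scene")["frame"]
i=i[100:280,170:410];cv2.imwrite("pics/b.png",cv2.resize(i,(800,600),interpolation=cv2.INTER_CUBIC))
go(U(P0,pan(.105,.1,.021))+[-.004,0,.06],180)
E
```

```text
lin cm [  0.62 -19.82   3.73] yaw 1.564 | tcp [ 0.5663 -0.081   0.2422] yang -90.4 q6 1.43 F [ 0.   0.2 -1.5] w 34.1 t 9.025
```

View pics/b.png

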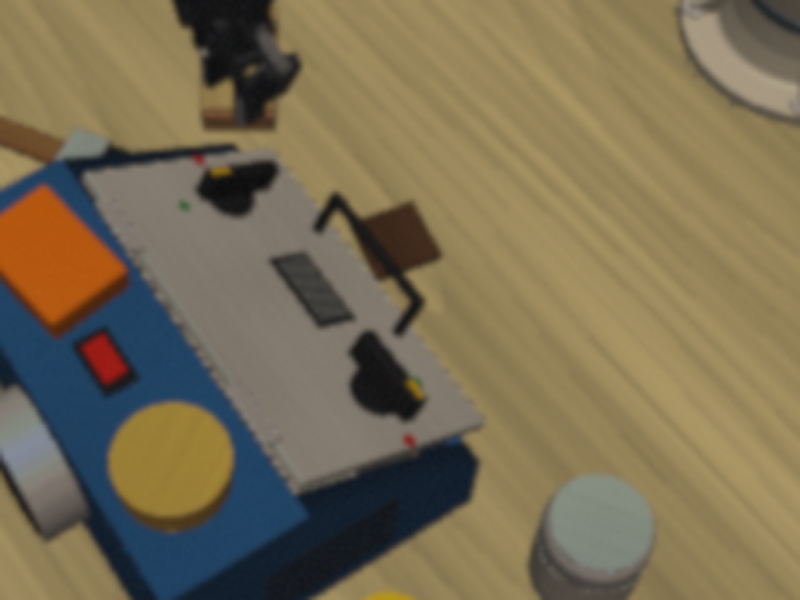

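The right wing now runs from (205,178) to (275,170), parallel to the panel's side edge, with its mark uphill. I check that against the model.

```bash
python3 - <<'E'
from h import *
A=np.array
for a in(1.2,1.4,1.571):
    s,c=.035*np.sin(a),.035*np.cos(a)
    q=proj("scene",U(P0,A([pan(.105-s,-.1-c,.034),pan(.105+s,-.1+c,.034)])) ); q=U and proj("scene",U(P0,A([pan(.105-s,-.1-c,.034),pan(.105+s,-.1+c,.034)])))
    print(a,np.round((q-[169.65,99.65])/.3).tolist())
E
```

```text
1.2 [[198.0, 159.0], [281.0, 173.0]]
1.4 [[201.0, 166.0], [278.0, 167.0]]
1.571 [[205.0, 171.0], [275.0, 162.0]]
```

Call:
{"fn": "drive_tool", "kwargs": {
  "increments": [
    {"linear": [0,-3,0],"yaw": 0.17},
    {"linear": [0,-6,0],"yaw": 0.34},
    {"linear": [0,-9,0],"yaw": 0.51},
    {"linear": [0.2,-12,0],"yaw": 0.68},
    {"linear": [0.4,-15,0],"yaw": 0.85},
    {"linear": [0.6,-18,0.5],"yaw": 1.02},
    {"linear": [0.6,-19.8,1],"yaw": 1.19},
    {"linear": [0.6,-19.8,1.5],"yaw": 1.36},
    {"linear": [0.6,-19.8,2.5],"yaw": 1.53},
    {"linear": [0.6,-19.8,3.7],"yaw": 1.56}
  ]
}}

```text
time: 10.28
tool_pos: [0.5726, 0.1168, 0.2027]
orientation: [0.709, -0.706, -0.0, 0.001]
force: [-0.4, -0.2, 0.5]
gripper_width: 0.393
grasp_force: 0.0
```

Call:
{"fn": "drive_tool", "kwargs": {
  "increments": [
    {"linear": [0,0,0],"yaw": 0},
    {"linear": [0,0,0],"yaw": 0}
  ]
}}

```text
time: 10.52
tool_pos: [0.5731, 0.1165, 0.2043]
orientation: [0.709, -0.705, 0.0, 0.0]
force: [-0.6, -0.5, -0.0]
gripper_width: 0.403
grasp_force: 0.0
```

```bash
python3 - <<'E'
from h import *
go(U(P0,pan(.105,.1,.021))+[-.003,0,-.004],180)
E
```

```text
lin cm [-0.07 -0.18  6.33] yaw 0.006 | tcp [0.5731 0.1165 0.2043] yang -179.7 q6 -0.46 F [-0.6 -0.5 -0. ] w 34.4 t 10.525
```

Call:
{"fn": "drive_tool", "kwargs": {
  "increments": [
    {"linear": [-0.1,-0.1,3],"yaw": 0},
    {"linear": [-0.1,-0.1,5],"yaw": 0},
    {"linear": [-0.1,-0.1,6],"yaw": 0},
    {"linear": [-0.1,-0.1,6.3],"yaw": 0},
    {"linear": [-0.1,-0.1,6.3],"yaw": 0}
  ]
}}

```text
time: 11.15
tool_pos: [0.5744, 0.1178, 0.1421]
orientation: [0.709, -0.706, 0.0, -0.001]
force: [0.4, 0.5, -0.2]
gripper_width: 0.394
grasp_force: 0.0
```

Call:
{"fn": "drive_tool", "kwargs": {
  "increments": [
    {"linear": [0,0,0],"yaw": 0},
    {"linear": [0,0,0],"yaw": 0},
    {"linear": [0,0,0],"yaw": 0},
    {"linear": [0,0,0],"yaw": 0}
  ],
  "jaw": 0
}}

```text
time: 11.65
tool_pos: [0.5745, 0.1178, 0.1423]
orientation: [0.709, -0.706, 0.0, -0.001]
force: [-1.8, 0.3, 6.1]
gripper_width: 0.206
grasp_force: 36.1
```

Call:
{"fn": "drive_tool", "kwargs": {
  "increments": [
    {"linear": [0,0,0],"yaw": -0.16},
    {"linear": [0,0,0],"yaw": -0.32},
    {"linear": [0,0,0],"yaw": -0.48},
    {"linear": [0,0,0],"yaw": -0.64},
    {"linear": [0,0,0],"yaw": -0.8}
  ]
}}

```text
time: 12.28
tool_pos: [0.5722, 0.1176, 0.1419]
orientation: [0.928, -0.372, -0.001, 0.001]
force: [-8.3, -0.4, 7.8]
gripper_width: 0.179
grasp_force: 38.5
```

Call:
{"fn": "drive_tool", "kwargs": {
  "increments": [
    {"linear": [0,0,0],"yaw": -0.16},
    {"linear": [0,0,0],"yaw": -0.32},
    {"linear": [0,0,0],"yaw": -0.48},
    {"linear": [0,0,0],"yaw": -0.64},
    {"linear": [0,0,0],"yaw": -0.74},
    {"linear": [0,0,0],"yaw": -0.76},
    {"linear": [0,0,0],"yaw": -0.76}
  ]
}}

```text
time: 13.15
tool_pos: [0.5715, 0.1155, 0.1414]
orientation: [1.0, -0.004, -0.003, 0.002]
force: [-9.1, -4.9, 8.6]
gripper_width: 0.146
grasp_force: 42.0
```

```bash
python3 - <<'E'
from h import *
from cell import bot
go(U(P0,pan(.105,.1,.021)),267.2);s=bot.read_state();print(s["torque"],s["grasp_force"])
E
```

```text
lin cm [ 0.64 -0.18 -0.36] yaw 0.041 | tcp [0.5715 0.1155 0.1414] yang -90.5 q6 1.09 F [-9.1 -4.9  8.6] w 12.5 t 13.15
[-1.70997727  2.99441831 -0.62998215] 42.019306389265694
```

Call:
{"fn": "drive_tool", "kwargs": {
  "increments": [
    {"linear": [0,0,0],"yaw": 0},
    {"linear": [0,0,0],"yaw": 0},
    {"linear": [0,0,0],"yaw": 0},
    {"linear": [0,0,-3],"yaw": 0},
    {"linear": [0,0,-5],"yaw": 0},
    {"linear": [0,0,-5],"yaw": 0}
  ],
  "jaw": 3.4
}}

```text
time: 13.9
tool_pos: [0.575, 0.1181, 0.1929]
orientation: [1.0, -0.003, 0.002, -0.001]
force: [-0.7, 0.4, 0.2]
gripper_width: 0.399
grasp_force: 0.0
```

```bash
python3 - <<'E'
from h import *
p=U(P0,pan(.118,0,.004));print(p)
go(p+[-.007,0,.035],267.2)
E
```

```text
[0.57021836 0.01747657 0.12379423]
lin cm [-1.13 10.08  3.39] yaw 0.042 | tcp [0.575  0.1181 0.1929] yang -90.4 q6 1.1 F [-0.7  0.4  0.2] w 34.0 t 13.9
```

Call:
{"fn": "drive_tool", "kwargs": {
  "increments": [
    {"linear": [-0.4,3.5,0],"yaw": 0.04},
    {"linear": [-0.8,7,0],"yaw": 0.04},
    {"linear": [-1.1,10.1,0.5],"yaw": 0.04},
    {"linear": [-1.1,10.1,2.5],"yaw": 0.04},
    {"linear": [-1.1,10.1,4.5],"yaw": 0.04},
    {"linear": [-1.1,10.1,5.5],"yaw": 0.04},
    {"linear": [-1.1,10.1,5.8],"yaw": 0.04},
    {"linear": [-1.1,10.1,5.8],"yaw": 0.04}
  ],
  "jaw": 0
}}

```text
time: 14.9
tool_pos: [0.5625, 0.0168, 0.1335]
orientation: [1.0, -0.023, 0.0, 0.0]
force: [-0.1, -0.2, 0.1]
gripper_width: 0.003
grasp_force: 0.0
```

Call:
{"fn": "drive_tool", "kwargs": {
  "increments": [
    {"linear": [0,0,0.2],"yaw": 0},
    {"linear": [0,0,0.4],"yaw": 0},
    {"linear": [0,0,0.6],"yaw": 0},
    {"linear": [0,0,0.8],"yaw": 0},
    {"linear": [0,0,0.8],"yaw": 0}
  ]
}}

```text
time: 15.52
tool_pos: [0.5621, 0.0167, 0.1251]
orientation: [1.0, -0.023, -0.0, 0.0]
force: [0.3, -0.1, 0.1]
gripper_width: 0.001
grasp_force: 0.0
```

```bash
python3 - <<'E'
from h import *
from cell import bot
go(U(P0,pan(.118,0,.004))+[-.007,0,0.002],267.2)
E
```

```text
lin cm [ 0.1  -0.08 -0.07] yaw 0.002 | tcp [0.5621 0.0167 0.1251] yang -92.7 q6 1.22 F [ 0.3 -0.1  0.1] w 0.1 t 15.525
```

Call:
{"fn": "drive_tool", "kwargs": {
  "increments": [
    {"linear": [0,0,0.15],"yaw": 0},
    {"linear": [0,0,0.3],"yaw": 0},
    {"linear": [0,0,0.3],"yaw": 0}
  ]
}}

```text
time: 15.9
tool_pos: [0.5622, 0.0167, 0.1221]
orientation: [1.0, -0.023, -0.0, 0.0]
force: [-0.5, -0.5, -0.7]
gripper_width: 0.0
grasp_force: 0.0
```

Call:
{"fn": "drive_tool", "kwargs": {
  "increments": [
    {"linear": [0,0,0.15],"yaw": 0},
    {"linear": [0,0,0.3],"yaw": 0},
    {"linear": [0,0,0.3],"yaw": 0}
  ]
}}

```text
time: 16.27
tool_pos: [0.5626, 0.0167, 0.1198]
orientation: [1.0, -0.023, 0.001, -0.0]
force: [-1.0, 0.4, 2.9]
gripper_width: -0.002
grasp_force: 1.5
```

Call:
{"fn": "drive_tool", "kwargs": {
  "increments": [
    {"linear": [0,0,0.1],"yaw": 0},
    {"linear": [0,0,0.2],"yaw": 0},
    {"linear": [0,0,0.3],"yaw": 0},
    {"linear": [0,0,0.3],"yaw": 0}
  ]
}}

```text
time: 16.77
tool_pos: [0.5636, 0.0167, 0.1178]
orientation: [1.0, -0.023, 0.002, 0.0]
force: [-0.2, 0.2, 7.8]
gripper_width: -0.002
grasp_force: 3.2
```

Call:
{"fn": "drive_tool", "kwargs": {
  "increments": [
    {"linear": [0,0,0.1],"yaw": 0},
    {"linear": [0,0,0.2],"yaw": 0},
    {"linear": [0,0,0.2],"yaw": 0}
  ]
}}

```text
time: 17.15
tool_pos: [0.5643, 0.0166, 0.1166]
orientation: [1.0, -0.023, 0.003, 0.0]
force: [0.3, -0.8, 10.3]
gripper_width: -0.002
grasp_force: 4.3
```

Call:
{"fn": "drive_tool", "kwargs": {
  "increments": [
    {"linear": [0,0,0.1],"yaw": 0},
    {"linear": [0,0,0.2],"yaw": 0},
    {"linear": [0,0,0.2],"yaw": 0}
  ]
}}

```text
time: 17.52
tool_pos: [0.5649, 0.0166, 0.1155]
orientation: [1.0, -0.023, 0.004, 0.0]
force: [0.1, 0.3, 13.9]
gripper_width: -0.0
grasp_force: 6.0
```

Call:
{"fn": "drive_tool", "kwargs": {
  "increments": [
    {"linear": [0,0,0.1],"yaw": 0},
    {"linear": [0,0,0.2],"yaw": 0},
    {"linear": [0,0,0.2],"yaw": 0}
  ]
}}

```text
time: 17.9
tool_pos: [0.5656, 0.0166, 0.1141]
orientation: [1.0, -0.023, 0.004, 0.0]
force: [1.5, -0.2, 14.7]
gripper_width: -0.002
grasp_force: 6.2
```

Call:
{"fn": "drive_tool", "kwargs": {
  "increments": [
    {"linear": [0,0,0.1],"yaw": 0},
    {"linear": [0,0,0.2],"yaw": 0},
    {"linear": [0,0,0.2],"yaw": 0}
  ]
}}

```text
time: 18.27
tool_pos: [0.5664, 0.0166, 0.1127]
orientation: [1.0, -0.023, 0.005, 0.0]
force: [2.0, -0.2, 15.2]
gripper_width: 0.001
grasp_force: 6.3
```

Call:
{"fn": "drive_tool", "kwargs": {
  "increments": [
    {"linear": [0,0,0.1],"yaw": 0},
    {"linear": [0,0,0.2],"yaw": 0},
    {"linear": [0,0,0.2],"yaw": 0}
  ]
}}

```text
time: 18.65
tool_pos: [0.5665, 0.0166, 0.1109]
orientation: [1.0, -0.023, 0.006, 0.0]
force: [0.8, -0.6, 17.9]
gripper_width: -0.003
grasp_force: 6.8
```

Call:
{"fn": "drive_tool", "kwargs": {
  "increments": [
    {"linear": [0,0,0.1],"yaw": 0},
    {"linear": [0,0,0.1],"yaw": 0}
  ]
}}

```text
time: 18.9
tool_pos: [0.5668, 0.0166, 0.1105]
orientation: [1.0, -0.023, 0.006, 0.0]
force: [-0.1, -0.5, 19.3]
gripper_width: 0.003
grasp_force: 8.2
```

Call:
{"fn": "drive_tool", "kwargs": {
  "increments": [
    {"linear": [0,0,0.1],"yaw": 0},
    {"linear": [0,0,0.1],"yaw": 0}
  ]
}}

```text
time: 19.15
tool_pos: [0.567, 0.0166, 0.1102]
orientation: [1.0, -0.022, 0.006, 0.0]
force: [-0.7, -0.5, 22.6]
gripper_width: -0.002
grasp_force: 9.7
```

Call:
{"fn": "drive_tool", "kwargs": {
  "increments": [
    {"linear": [0,0,-1],"yaw": 0},
    {"linear": [0,0,-3],"yaw": 0},
    {"linear": [0,0,-6],"yaw": 0},
    {"linear": [0,0,-9],"yaw": 0},
    {"linear": [0,0,-11],"yaw": 0},
    {"linear": [0,0,-11],"yaw": 0}
  ]
}}

```text
time: 19.9
tool_pos: [0.5629, 0.0169, 0.2153]
orientation: [1.0, -0.023, 0.001, -0.0]
force: [0.4, -0.2, 0.6]
gripper_width: 0.002
grasp_force: 0.0
```

```bash
python3 - <<'E'
from h import *
from cell import bot
import cv2
i=bot.get_image("scene")["frame"]
i=i[100:280,170:410];cv2.imwrite("pics/c.png",cv2.resize(i,(800,600),interpolation=cv2.INTER_CUBIC))
A=np.array
for a in(0,.1,.2,.25):
  print(a,np.round((proj("scene",U(P0,A([pan(.166,-.055,.035,a),pan(.166,.055,.035,a),pan(.185,.148,0,a)])))-[169.65,99.65])/.3).tolist())
go(U(P0,pan(.166,0,.035,.2)),180)
E
```

```text
0 [[332.0, 197.0], [415.0, 301.0], [484.0, 421.0]]
0.1 [[337.0, 183.0], [421.0, 287.0], [495.0, 406.0]]
0.2 [[339.0, 169.0], [425.0, 274.0], [505.0, 391.0]]
0.25 [[340.0, 162.0], [426.0, 267.0], [509.0, 383.0]]
lin cm [-5.54 -0.1   5.38] yaw 1.524 | tcp [0.5622 0.0169 0.2139] yang -92.7 q6 1.22 F [ 0.2 -0.6 -1.3] w -0.2 t 19.95
```

View pics/c.png

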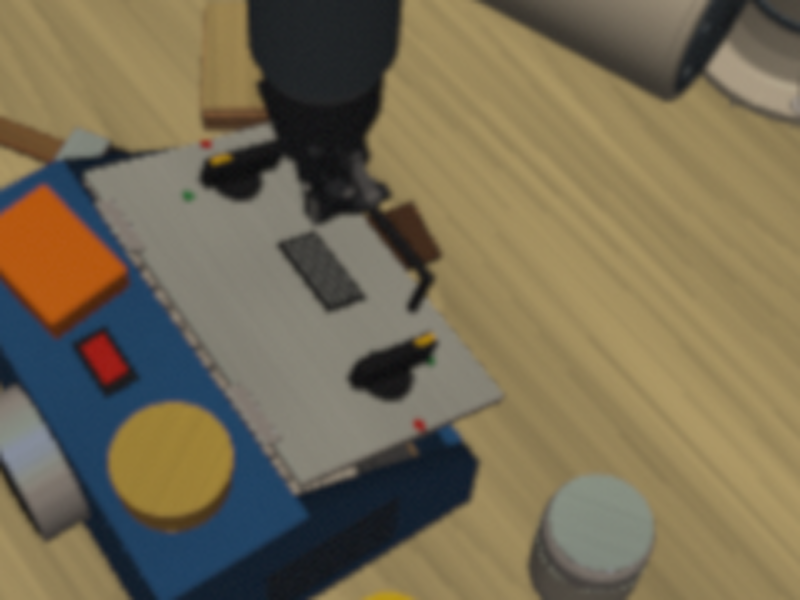

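The panel is ajar at about 0.17 rad (its corner is at (503,398)), both wings lie up and down the slope, and the handle end is at (433,272). Next I grip the handle.

Call:
{"fn": "drive_tool", "kwargs": {
  "increments": [
    {"linear": [-1,0,0],"yaw": 0.17},
    {"linear": [-2,0,0],"yaw": 0.34},
    {"linear": [-3,0,0],"yaw": 0.51},
    {"linear": [-4,0,0],"yaw": 0.68},
    {"linear": [-5,0,0],"yaw": 0.85},
    {"linear": [-5.4,0,0],"yaw": 1.02},
    {"linear": [-5.4,0,0],"yaw": 1.19},
    {"linear": [-5.4,0,0],"yaw": 1.36},
    {"linear": [-5.4,0,0],"yaw": 1.53},
    {"linear": [-5.4,0,0],"yaw": 1.57}
  ],
  "jaw": 3.6
}}

```text
time: 21.2
tool_pos: [0.5075, 0.0192, 0.2125]
orientation: [-0.69, 0.724, 0.001, -0.001]
force: [1.1, -0.7, -0.9]
gripper_width: 0.418
grasp_force: 0.0
```

```bash
python3 - <<'E'
from h import *
H=U(P0,pan(.166,0,.035,.17));print(H)
go(H+[0,0,-.014],177.2)
E
```

```text
[0.50740402 0.02056185 0.15504346]
lin cm [-0.14 -0.01  7.15] yaw -0.0 | tcp [0.5075 0.0192 0.2125] yang 177.2 q6 -0.4 F [ 1.1 -0.7 -0.9] w 35.7 t 21.2
```

Call:
{"fn": "drive_tool", "kwargs": {
  "increments": [
    {"linear": [-0.1,0,2.5],"yaw": 0},
    {"linear": [-0.1,0,4.5],"yaw": 0},
    {"linear": [-0.1,0,6],"yaw": 0},
    {"linear": [-0.1,0,7],"yaw": 0},
    {"linear": [-0.1,0,7.2],"yaw": 0},
    {"linear": [-0.1,0,7.2],"yaw": 0}
  ]
}}

```text
time: 21.95
tool_pos: [0.5087, 0.0203, 0.1427]
orientation: [-0.691, 0.723, -0.0, 0.0]
force: [-0.2, -0.1, 0.6]
gripper_width: 0.423
grasp_force: 0.0
```

Call:
{"fn": "drive_tool", "kwargs": {
  "increments": [
    {"linear": [0,0,0],"yaw": 0},
    {"linear": [0,0,0],"yaw": 0},
    {"linear": [0,0,0],"yaw": 0},
    {"linear": [0,0,0],"yaw": 0},
    {"linear": [0,0,0],"yaw": 0}
  ],
  "jaw": 0,
  "newtons": 25
}}

```text
time: 22.58
tool_pos: [0.5057, 0.0204, 0.1413]
orientation: [-0.69, 0.723, 0.002, -0.002]
force: [-6.4, 1.2, -0.1]
gripper_width: 0.099
grasp_force: 26.0
```

```bash
python3 - <<'E'
from h import *
from cell import bot
s=bot.read_state(); t=s["tool_pos"]; r=R.from_quat(s["orientation"])
H=lambda a:U(P0,pan(.166,0,.035,a))
# angle whose handle x,z best matches the bar 8..19mm above TCP
a0=.17
go(t,177.2)
for a in np.arange(.3,1.75,.1).tolist()+[1.72]: print(round(a,2),np.round(r.inv().apply(H(a)-H(a0))*100,1).tolist())
E
```

```text
lin cm [0. 0. 0.] yaw 0.002 | tcp [0.5057 0.0204 0.1413] yang 177.3 q6 -0.39 F [-6.4  1.2 -0.1] w 8.5 t 22.575
0.3 [-0.0, 0.1, -2.2]
0.4 [-0.0, 0.0, -3.9]
0.5 [-0.0, -0.2, -5.6]
0.6 [-0.0, -0.7, -7.3]
0.7 [0.0, -1.3, -8.9]
0.8 [0.0, -2.0, -10.4]
0.9 [0.0, -2.9, -11.8]
1.0 [0.0, -4.0, -13.2]
1.1 [0.0, -5.1, -14.4]
1.2 [0.0, -6.4, -15.5]
1.3 [0.0, -7.8, -16.5]
1.4 [0.0, -9.3, -17.4]
1.5 [0.0, -10.9, -18.1]
1.6 [0.0, -12.5, -18.6]
1.7 [0.0, -14.2, -18.9]
1.72 [0.0, -14.5, -19.0]
```

Call:
{"fn": "drive_tool", "kwargs": {
  "increments": [
    {"linear": [0,0.2,-1.1],"yaw": 0},
    {"linear": [0,0.2,-2.2],"yaw": 0},
    {"linear": [0,0.2,-3.9],"yaw": 0},
    {"linear": [0,0,-5.6],"yaw": 0},
    {"linear": [0,-0.5,-7.3],"yaw": 0},
    {"linear": [0,-1.1,-8.9],"yaw": 0},
    {"linear": [0,-1.8,-10.4],"yaw": 0},
    {"linear": [0,-2.7,-11.8],"yaw": 0},
    {"linear": [0,-3.8,-13.2],"yaw": 0},
    {"linear": [0,-3.8,-13.2],"yaw": 0}
  ]
}}

```text
time: 23.82
tool_pos: [0.5436, 0.0184, 0.2781]
orientation: [-0.691, 0.723, 0.001, -0.001]
force: [-18.7, 4.1, 15.3]
gripper_width: 0.1
grasp_force: 25.8
```

```bash
python3 - <<'E'
from h import *
go(U(P0,pan(.166,0,.035,1.0))+[0,0,-.014],177.2)
E
```

```text
lin cm [-0.04 -0.41  0.55] yaw 0.003 | tcp [0.5436 0.0184 0.2781] yang 177.4 q6 -0.37 F [-18.7   4.1  15.3] w 8.5 t 23.825
```

Call:
{"fn": "drive_tool", "kwargs": {
  "increments": [
    {"linear": [0,0.2,-0.4],"yaw": 0},
    {"linear": [0,-0.7,-1.7],"yaw": 0},
    {"linear": [0,-2,-2.8],"yaw": 0},
    {"linear": [0,-3.4,-3.8],"yaw": 0},
    {"linear": [0,-4.9,-4.7],"yaw": 0},
    {"linear": [0,-6.5,-5.4],"yaw": 0},
    {"linear": [0,-8.1,-5.9],"yaw": 0},
    {"linear": [0,-9.1,-6.1],"yaw": 0},
    {"linear": [0,-9.1,-6.1],"yaw": 0}
  ]
}}

```text
time: 24.95
tool_pos: [0.6385, 0.0135, 0.338]
orientation: [-0.69, 0.723, -0.002, 0.002]
force: [-0.8, -0.7, 4.0]
gripper_width: 0.099
grasp_force: 25.2
```

```bash
python3 - <<'E'
from h import *
from cell import bot
import cv2
i=bot.get_image("scene")["frame"]
i=i[60:270,150:430];cv2.imwrite("pics/d.png",cv2.resize(i,(800,600),interpolation=cv2.INTER_CUBIC))
A=np.array
for a in(1.5,1.6,1.7):
  print(a,np.round((proj("scene",U(P0,A([pan(.166,-.055,.035,a),pan(.185,-.148,0,a),pan(.185,.148,0,a)])))-[149.65,59.65])/.35).tolist())
go(U(P0,pan(.166,0,.035,1.66))+[0,0,-.014],177.2)
E
```

```text
1.5 [[229.0, 190.0], [210.0, 92.0], [433.0, 366.0]]
1.6 [[209.0, 196.0], [192.0, 93.0], [414.0, 371.0]]
1.7 [[189.0, 203.0], [172.0, 95.0], [394.0, 377.0]]
lin cm [-0.06 -0.49  0.95] yaw 0.002 | tcp [0.6383 0.0136 0.3379] yang 177.3 q6 -0.31 F [-0.7  0.4  5.1] w 8.8 t 25.0
```

View pics/d.png

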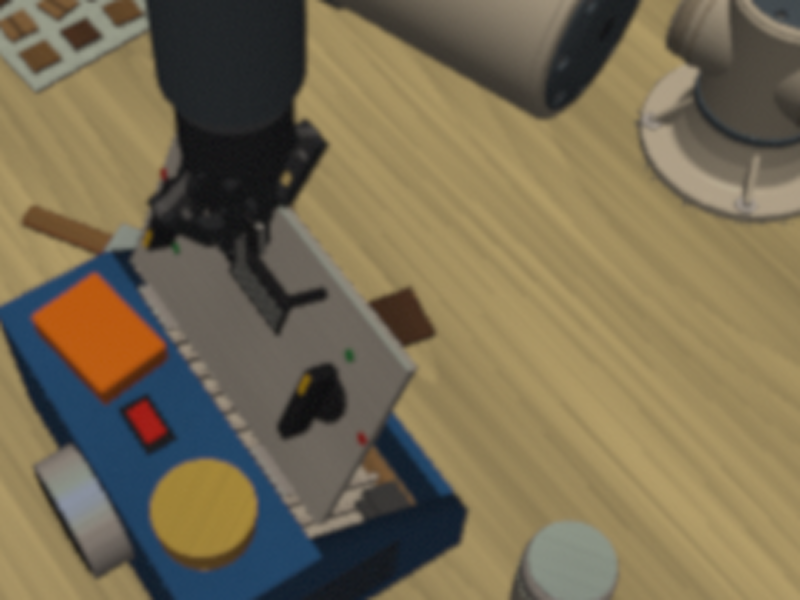

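The left panel corner is at (413,370), which puts the panel at about 1.6 rad. I nudge it a bit further, then release.

Call:
{"fn": "drive_tool", "kwargs": {
  "increments": [
    {"linear": [0,-0.6,0],"yaw": 0},
    {"linear": [0,-1.2,0],"yaw": 0},
    {"linear": [0,-1.2,0],"yaw": 0},
    {"linear": [0,-1.2,0],"yaw": 0}
  ]
}}

```text
time: 25.5
tool_pos: [0.65, 0.0129, 0.3395]
orientation: [-0.69, 0.723, -0.003, 0.003]
force: [-0.3, 0.5, 11.4]
gripper_width: 0.097
grasp_force: 26.2
```

Call:
{"fn": "drive_tool", "kwargs": {
  "increments": [
    {"linear": [0,0,0],"yaw": 0},
    {"linear": [0,0,0],"yaw": 0},
    {"linear": [0,0,0],"yaw": 0},
    {"linear": [0,0,0],"yaw": 0}
  ],
  "jaw": 2.2
}}

```text
time: 26.0
tool_pos: [0.6492, 0.0138, 0.3349]
orientation: [-0.691, 0.723, 0.0, -0.0]
force: [0.1, 0.0, -0.1]
gripper_width: 0.26
grasp_force: 0.0
```

Call:
{"fn": "drive_tool", "kwargs": {
  "increments": [
    {"linear": [0,0,-1],"yaw": 0},
    {"linear": [0,0,-3],"yaw": 0},
    {"linear": [0,0,-6],"yaw": 0},
    {"linear": [0,4,-9],"yaw": 0},
    {"linear": [0,9,-9],"yaw": 0},
    {"linear": [0,14,-9],"yaw": 0},
    {"linear": [0,19,-9],"yaw": 0},
    {"linear": [0,24,-9],"yaw": 0},
    {"linear": [0,24,-9],"yaw": 0}
  ]
}}

```text
time: 27.12
tool_pos: [0.4069, 0.0241, 0.4284]
orientation: [-0.691, 0.723, -0.001, 0.003]
force: [-0.1, -0.1, 0.0]
gripper_width: 0.258
grasp_force: 0.0
```

```bash
python3 - <<'E'
from h import *
from cell import bot
import cv2
i=bot.get_image("scene")["frame"]
i=i[60:270,150:430];cv2.imwrite("pics/e.png",cv2.resize(i,(800,600),interpolation=cv2.INTER_CUBIC))
A=np.array
f=lambda p:np.round((proj("scene",U(P0,A(p)))-[149.65,59.65])/.35).tolist()
print(f([pan(.14,.1,.034,1.66),pan(.07,.1,.034,1.66),pan(.14,.1,.008,1.66),pan(.14,-.1,.034,1.66),pan(.07,-.1,.034,1.66)]))
go([.5,0,.4],177)
E
```

```text
[[301.0, 377.0], [268.0, 440.0], [330.0, 369.0], [158.0, 185.0], [134.0, 251.0]]
lin cm [ 2.05 -9.26  2.77] yaw 0.007 | tcp [0.4083 0.0246 0.4274] yang 177.4 q6 -0.49 F [ 0.8  0.5 -0.5] w 22.0 t 27.175
```

View pics/e.png

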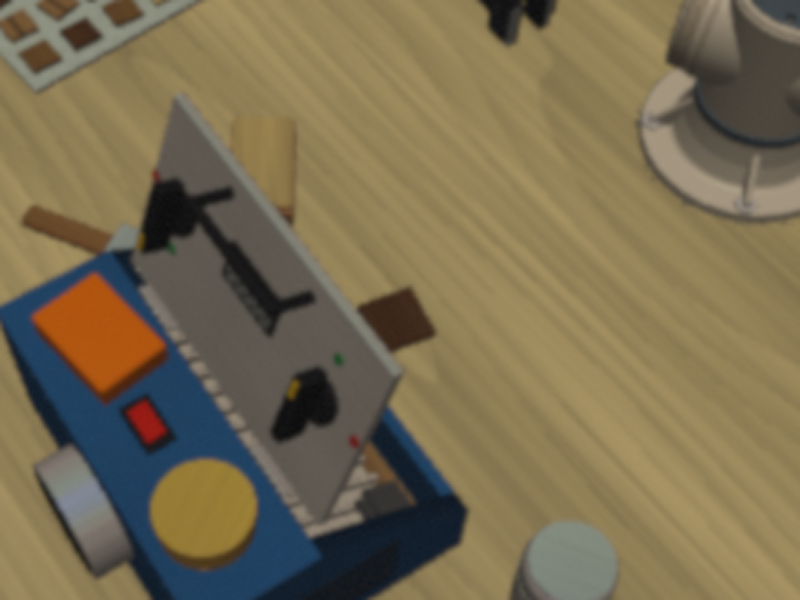

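The panel now stands open by itself: its corners at (180,95) and (400,375) put it at about 1.66 rad. Both wing marks are where the unlocked position predicts, nothing else has moved, and the gripper is clear.

```bash
python3 -c "
from cell import bot
print(bot.finish_job())"
```

```text
the job is handed in; nothing more can be done
None
```

The job is handed in at about 27 s of the 70 s. By the last picture, both fasteners are unlocked, the panel stands open at about 1.66 rad, and nothing else appears to have moved; the hand-in call gave no verdict.

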